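Seal the perfusion chamber: lid down, then stopcock shut against its stop

TASK

Seal the clear perfusion chamber: first press its raised lid fully down while the stopcock is still open, then push the small blue stopcock lever on its side through its quarter turn to the end stop, which lies roughly at level and has to be felt, and lean on it there with about 8 N for half a second. The chamber is loose, so be gentle (never above 20 N on the lever), neither tip it nor shove it along, and leave the vial, the filter and the spare stopcock beside it where they are.

Things in the scene. Friction and masses are not known exactly. Their poses are not given: they have to be found in the camera images.
- chamber: Clear chamber, loose, 0.85 to 1.25 kg. Origin: centre of underside, z up. Base plate 168 mm across, top at 18 mm; barrel 118 mm across up to 44 mm, then 110 mm up to 129 mm; lid 112 mm across on it. Stopcock on the side, 85 mm out along (-0.848, -0.530) of its x, y. Feet at (-64,-12), (22,61), (42,-50) mm: over 12 N down on the level lever may tip it, over 4 N sideways may slide it.
- chamber_lid (a joint): height of the lid above closed, m: 0 = fully down on the barrel; starts 0.015 to 0.040. It slides straight up and down in a tight sealing ring: pressing it down takes about 2.5 N, and it stays where it is left.
- tower_top (a point): centre of the top of the white tower on the lid, where to press. Tower about 25 mm across, 16 mm at its top, which is 180 mm above the bench when the lid is down (higher by the lid's height otherwise). A small red fitting stands on the lid 36 mm from the tower, its top 18 mm lower.
- chamber_stopcock (a joint): travel of the blue lever from its open end, rad: 0 = open (about upright), 1.571 = hard end stop (shut, about level); starts 0 to 0.35. The stopcock is push-fitted by hand: its whole arc is turned by up to 0.15 rad (unknown) either way, so the stop lies 8.5 degrees above to below level. Friction 0.017 N m (under 2 N at the lever); no spring, stays where left.
- stopcock_axis (a point): point on the stopcock's turning axis in the plane of the lever, 75 mm above the bench, fixed to the chamber. The axis is level, along (-0.848,-0.530,0) of the chamber's frame (outwards); the lever swings from up to (-0.530,0.848,0) of it: left, seen from the robot. Lever: bar 42 mm long from here, 10 mm wide across the swing, 8 mm along the axis, hub 18 mm across; 20 mm free to the barrel.
- vial: loose bystander: clear vial with a blue cap, 27 mm diameter, 64 mm tall, standing; origin at the centre of its underside.
- filter: loose bystander: small blue and red inline filter, 24 x 62 x 24 mm, lying; origin at the centre of its underside, long axis y.
- spare_stopcock: loose bystander: small clear three-way stopcock with a blue handle, 34 x 40 x 16 mm, lying on the bench; not part of the chamber; origin at the centre of its underside.

How it is judged:
By the outcome, as a careful person would: the job done as asked, in the order asked, and still so for the second after the job is handed in, with the robot touching nothing.
It also fails if it takes over 67 s, if anything falls off the work surface, if the arm or the gripper's body presses on something with over 40 N, if the wrist force passes 120 N, or if a joint passes its speed limit or range.

ROBOT

A 7-joint arm with a two-finger parallel gripper is mounted at the origin on a cart in front of the work surface, level with it; the furniture and walls round the work are solid. World frame = base frame: x ahead of the robot, y to its left, z up, the work surface at z = 0. Lengths are in m, angles in rad, forces in N, time in s.
With the tool pointing down it reaches from about 0.4 to 0.875 m from the base axis. Payload 19.3 kg.
Tool frame: the origin (TCP) lies between the finger pads; the fingertips stand robot.tcp_to_tips ahead of it and the grasp point (between the pads) lies 2 mm behind it (robot.tcp_to_tips is the distance from the TCP to the fingertips, in m); z points along the fingers, y is the line along which they close (so a half turn about z gives the same grasp; the last joint's range is limited). The gripper opens to 85 mm and grips with 20 to 120 N. Pads are 22 mm wide; open, the fingers measure 114 mm over their backs; the gripper's body (76 mm by 85 mm) begins 54 mm behind the grasp point. The pads swing forward as they close: fully open they stand 13 mm farther back than shut.
Start: joints at [-1.364, 0.521, -0.036, 1.599, 0.021, 1.021, -0.113], TCP at [0.171, 0.601, 0.248] pointing down, gripper open.
Joint ranges: [-2.91, 2.91], [-0.3, 2.13], [-1.5, 1.42], [0.17, 2.43], [-1.26, 4.41], [0.16, 1.93], [-2.52, 2.52]. Speed limits (rad/s): [1.89, 1.89, 2.39, 2.39, 3.01, 3.01, 3.01].

INTERFACE

Orientations are given as a rotation vector (axis times angle).
In Python, from rig import robot, read_camera, camera_params gives the robot as it stands (robot), with the cameras as plain functions.
- The arm moves only by the shell command python3 inch.py 'ROWS' [FORCE]. ROWS is a JSON list of rows, 1 to 8 of them, each of 7 numbers: dx, dy, dz in m, then a rotation vector rx, ry, rz in rad, then the opening from 0.0 (shut) to 1.0 (fully open); each row shifts and turns the commanded pose from where the row before left it, along the tool's axes as they then stand; what a row does not reach is not made up. A row lasts 1/12 s, in which the tool goes at most 0.0417 m and 0.125 rad, less where a joint would pass 70% of its speed; a pose out of reach is approached as far as the arm can. The fingers move at their own pace and stop on an object; FORCE is the grip in N (left out, the last holds). Time passes only in rows, so rows that do not move let the fingers close. It prints the time, the measured TCP pose, the force, the opening and the grip force at its end.
- robot.read_state(): the state, without advancing time (a new reading comes with each control period).
- read_camera(name): name is "scene" or "side" or "wrist"; returns the picture (480x640x3 uint8, blue, green, red); there is no depth.
- camera_params(name): a dict with "camera_matrix" (3x3 intrinsics, pixels), "k1" (the pictures are not rectified: a ray, as slopes to the right and down, at radius r is drawn at 1 + k1 r^2 times it, then the intrinsics apply), "rvec" (rotation vector, rad) and "tvec" (3), from world to camera coordinates, as OpenCV has them. Camera axes: x right, y down, z forward; pixel columns grow to the right and rows downward; lengths in m; the calibration is good to about 2 mm. A picture is of the moment at which its call begins: read the wrist's pose just before it. camera_params takes no time and is no camera call; for the wrist camera it gives the pose at the moment of the call.
- robot.job_done(): hands the job in; it is judged then, once.
The state is a dict: "t": time; "joints": joint angles; "qd": joint speeds; "joint_efforts": joint torques, N m; "tool_pos": TCP position; "tool_rot": TCP orientation; "wrist_force": force on the tool from outside, world axes, zero at the start; "wrist_torque": the same for the moment, N m; "grip_width": opening from 0.0 (shut) to 1.0 (fully open); "gripper_force": force on a finger pad.
Only numpy, scipy, OpenCV 4.12 (cv2) and the standard library are available. Lean on these libraries where they do the work, as an engineer would, in place of code of your own. Each camera call takes 0.05 s, during which the arm holds its last target. There are 200 camera calls.

## Working session

There is one attempt and no reset: what is moved stays moved. The work goes in short steps, Python scripts to look and compute and a shell command to move; the robot and the scene stay as the last step left them, time stands still between calls to the robot, and variables do not carry over. Pictures are saved under pics/ and viewed, at most 10 in all, crops included, and the job is handed in when it is done.

```bash
ls; mkdir -p pics
python3 - <<'E'
from rig import robot, read_camera, camera_params
import cv2,numpy as np
a=read_camera("scene");b=read_camera("side")
cv2.imwrite("pics/scene.png",a);cv2.imwrite("pics/side.png",b)
s=robot.read_state();print(s,robot.tcp_to_tips)
for n in("scene","side","wrist"):
  p=camera_params(n);print(n,p)
E
```

```text
inch.py
pics
rig.py
{'t': 0.1, 'joints': array([-1.36420338,  0.52192757, -0.03631395,  1.59993474,  0.0211842 ,
        1.02110854, -0.11276359]), 'qd': array([ 3.30349241e-04, -1.39408418e-03,  8.82676161e-05, -2.21755410e-03,
       -1.66380369e-04,  3.78183183e-04, -9.04893693e-04]), 'joint_efforts': array([ 1.87941499e-03, -9.28484988e+01,  1.98362812e+00, -3.70523679e+01,
        1.82056054e-02,  5.51475881e-03, -2.53871463e-05]), 'tool_pos': array([0.17075333, 0.60093209, 0.24780598]), 'tool_rot': array([-4.33380307e-01, -3.11148104e+00,  1.55665668e-03]), 'wrist_force': array([ 0.39728691,  0.08588778, -0.21551202]), 'wrist_torque': array([-0.03603861,  0.00650682, -0.01632542]), 'gripper_force': 0.0, 'grip_width': 1.0005159169952682} 0.017
scene {'camera_matrix': array([[595.92944697,   0.        , 319.03397189],
       [  0.        , 595.92944697, 226.85397156],
       [  0.        ,   0.        ,   1.        ]]), 'k1': 0.04471807426914254, 'rvec': array([ 0.73694016, -2.46155733,  1.248893  ]), 'tvec': array([0.48028922, 0.28919787, 0.63587226])}
side {'camera_matrix': array([[490.67515589,   0.        , 316.70215396],
       [  0.        , 490.67515589, 233.69137229],
       [  0.        ,   0.        ,   1.        ]]), 'k1': -0.10159054219714714, 'rvec': array([ 2.26615182, -0.63628823,  0.28749305]), 'tvec': array([-0.5310626 ,  0.27017445,  0.70066469])}
wrist {'camera_matrix': array([[376.16205945,   0.        , 313.34451627],
       [  0.        , 376.16205945, 242.72899203],
       [  0.        ,   0.        ,   1.        ]]), 'k1': -0.030593796011668756, 'rvec': array([-2.32632421, -1.75755147, -0.23611413]), 'tvec': array([-0.62485206, -0.03526339,  0.37892218])}
```

View pics/scene.png

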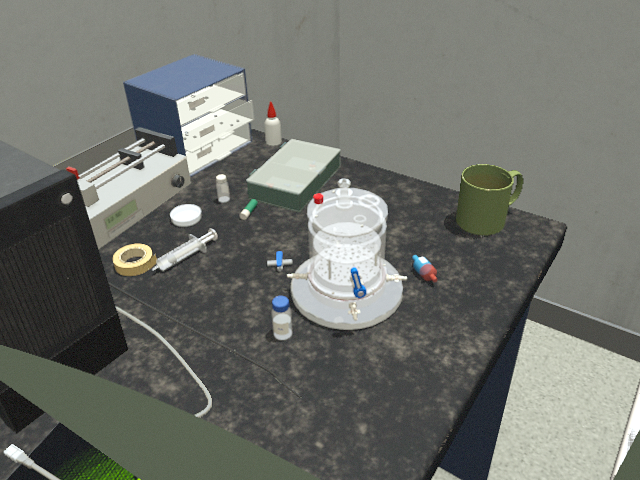

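View pics/side.png

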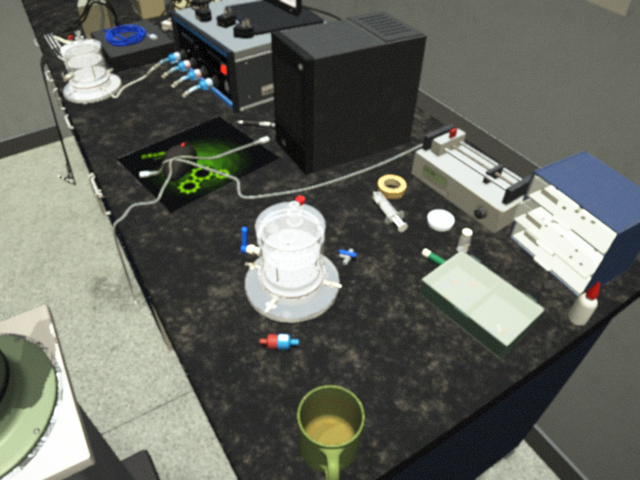

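The scene view shows the chamber base at about (347,290), its blue lever at (357,282), the tower knob at (344,187), the red fitting at (318,199), the vial at (282,318), the spare at (279,261) and the filter at (424,268). In the side view, the chamber base is at (292,287), the lever at (244,240), the red fitting at (300,200) and the filter at (279,342). I'll zoom in on both.

```bash
python3 - <<'E'
import cv2,numpy as np
a=cv2.imread("pics/scene.png")[165:330,265:445];b=cv2.imread("pics/side.png")[185:350,225:365]
f=lambda i,w:cv2.resize(i,None,fx=w,fy=w,interpolation=cv2.INTER_CUBIC)
A=f(a,2.4);B=f(b,2.4)
h=max(A.shape[0],B.shape[0]);print(A.shape,B.shape)
cv2.imwrite("pics/zoom.png",np.hstack([A,B]))
E
cat > h.py <<'E'
import cv2,numpy as np
from rig import robot, read_camera, camera_params
def ray(n,px,P=None):
    p=P or camera_params(n);K=p["camera_matrix"];R=cv2.Rodrigues(p["rvec"])[0]
    u=cv2.undistortPoints(np.array([[px]],float),K,np.array([p["k1"],0,0,0,0.]))[0,0]
    d=R.T@np.array([*u,1]);return -R.T@p["tvec"],d/np.linalg.norm(d)
def plane(n,px,z,P=None):
    o,d=ray(n,px,P);return o+d*(z-o[2])/d[2]
def tri(rs):
    A=sum(np.eye(3)-np.outer(d,d) for o,d in rs);b=sum((np.eye(3)-np.outer(d,d))@o for o,d in rs)
    x=np.linalg.solve(A,b);return x,[np.linalg.norm(np.cross(x-o,d)) for o,d in rs]
E
```

```text
(396, 432, 3) (396, 336, 3)
```

View pics/zoom.png

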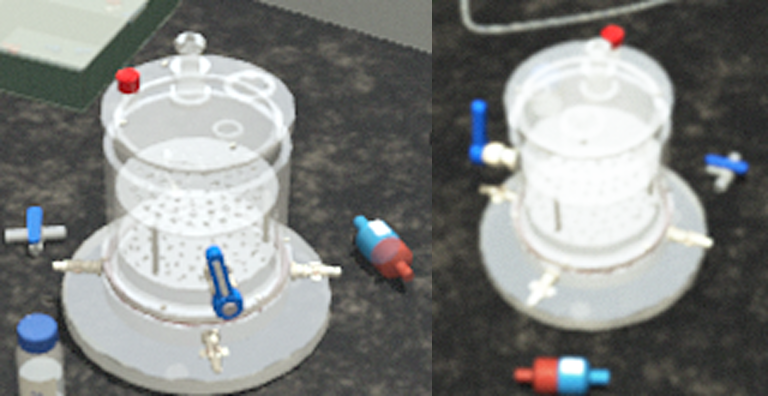

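Run:
```python
from h import *
T={"tower":((344.2,181.5),(294.8,203)),"red":((318.3,195.5),(300,198.)),"hub":((360.4,292.5),(243.8,249.2)),"tip":((353.8,269.5),(244.6,227.5))}
R={}
for k,(a,b) in T.items():
    x,e=tri([ray("scene",a),ray("side",b)]);R[k]=x;print(k,x.round(4),np.round(e,4))
d=R["hub"]-R["tower"];print(np.hypot(*d[:2]),np.degrees(np.arctan2(d[1],d[0])),np.linalg.norm(R["red"]-R["tower"]),R["tip"]-R["hub"])
# base plate rim by mask, circle fit on z=.018
from scipy.optimize import least_squares
for n in("scene","side"):
    im=cv2.imread(f"pics/{n}.png");g=cv2.cvtColor(im,cv2.COLOR_BGR2GRAY)
    m=((g>105)).astype(np.uint8)
    c=(347,305) if n=="scene" else (292,300)
    lab=cv2.connectedComponents(cv2.morphologyEx(m,cv2.MORPH_OPEN,np.ones((5,5))))[1]
    M=lab==lab[c[1],c[0]];xs=np.where(M.any(0))[0]
    pts=[(x,np.where(M[:,x])[0].max()) for x in xs[4:-4]]
    P=np.array([plane(n,p,0.003)[:2] for p in pts])
    f=least_squares(lambda q:np.hypot(*(P-q).T)-.084,P.mean(0),loss="soft_l1",f_scale=.002)
    print(n,xs.min(),xs.max(),f.x,np.abs(f.fun).mean())
for k,a,b in(("vialcap",(281,301),None),("filter",(424,268),(279,342)),("spare",(279,261),(347,255))):
    print(k,plane("scene",a,.064 if k=="vialcap" else .01).round(3), plane("side",b,.01).round(3) if b else "")
s=robot.read_state();R0=cv2.Rodrigues(s["tool_rot"])[0];print(R0.round(3))
```

```text
tower [ 0.5584 -0.0368  0.1947] [0.0004 0.0004]
red [ 0.583  -0.0113  0.177 ] [0.0005 0.0005]
hub [0.4909 0.0267 0.0739] [0.0013 0.0013]
tip [0.4989 0.0332 0.1158] [0.0003 0.0003]
0.09270882508887457 136.70264149956918 0.039628530357531354 [0.0080036  0.00650271 0.04193941]
scene 291 402 [ 0.55346549 -0.03687748] 0.00043788350895084796
side 244 340 [ 0.5503604  -0.03251241] 0.0005496768517608123
vialcap [0.579 0.089 0.064] 
filter [ 0.472 -0.138  0.01 ] [ 0.469 -0.135  0.01 ]
spare [ 0.676 -0.029  0.01 ] [ 0.674 -0.03   0.01 ]
[[-0.962  0.273 -0.   ]
 [ 0.273  0.962 -0.001]
 [-0.    -0.001 -1.   ]]
```

```bash
python3 - <<'E'
from h import *
for p in((311,168),(277,120),(424,118)): print(p,plane("side",p,0).round(3))
E
python3 inch.py '[[0,0,-0.03,0,0,0.12,0],[0,0,-0.02,0,0,0.12,0],[0,0,-0.02,0,0,0.12,0],[0,0,0,0,0,0.12,0],[0,0,0,0,0,0.01,0],[0,0,0,0,0,0,0]]' 30
cat > to.py <<'E'
import sys
from h import *
s=robot.read_state();R=cv2.Rodrigues(s["tool_rot"])[0]
p=np.array([float(v) for v in sys.argv[1:4]])
d=R.T@(p-s["tool_pos"]);print("tool d",d.round(4),"rows",np.linalg.norm(d)/.0417);print("rot",R.round(3).tolist(),s["tool_pos"].round(4),s["wrist_force"].round(2))
E
python3 to.py 0.556 -0.036 0.30
```

```text
(311, 168) [0.766 0.256 0.   ]
(277, 120) [0.8   0.488 0.   ]
(424, 118) [1.151 0.297 0.   ]
t: 0.6
tool_pos: [0.1705, 0.601, 0.3177]
tool_rot: [1.171, 2.915, -0.001]
wrist_force: [-0.3, -0.5, -0.8]
grip_width: 0.149
gripper_force: 0.0
tool d [-0.7189 -0.1934  0.0183] rows 17.85901944674266
rot [[-0.722, 0.692, -0.0], [0.692, 0.722, -0.001], [-0.001, -0.001, -1.0]] [0.1705 0.601  0.3177] [-0.29 -0.48 -0.79]
```

```bash
python3 inch.py '[[-0.036,-0.0097,0,0,0,0,0],[-0.036,-0.0097,0,0,0,0,0],[-0.036,-0.0097,0,0,0,0,0],[-0.036,-0.0097,0,0,0,0,0],[-0.036,-0.0097,0,0,0,0,0],[-0.036,-0.0097,0,0,0,0,0],[-0.036,-0.0097,0,0,0,0,0],[-0.036,-0.0097,0,0,0,0,0]]'
python3 inch.py '[[-0.036,-0.0097,0,0,0,0,0],[-0.036,-0.0097,0,0,0,0,0],[-0.036,-0.0097,0,0,0,0,0],[-0.036,-0.0097,0,0,0,0,0],[-0.036,-0.0097,0,0,0,0,0],[-0.036,-0.0097,0,0,0,0,0],[0,0,0,0,0,0,0],[0,0,0,0,0,0,0]]'
python3 - <<'E'
from h import *
P=camera_params("wrist")
im=read_camera("wrist");cv2.imwrite("pics/wrist1.png",im)
import pickle;pickle.dump(P,open("w1.pkl","wb"))
E
python3 to.py 0.556 -0.036 0.25
```

```text
t: 1.27
tool_pos: [0.3247, 0.3435, 0.3176]
tool_rot: [-1.168, -2.916, 0.002]
wrist_force: [2.1, 0.3, -0.8]
grip_width: -0.003
gripper_force: 0.0
t: 1.93
tool_pos: [0.4399, 0.1519, 0.3176]
tool_rot: [-1.174, -2.913, 0.002]
wrist_force: [0.7, 0.9, -0.3]
grip_width: 0.003
gripper_force: 0.0
tool d [-0.2153 -0.0557  0.0677] rows 5.573593422856998
rot [[-0.722, 0.692, -0.001], [0.692, 0.722, -0.001], [0.0, -0.001, -1.0]] [0.4393 0.1533 0.3176] [ 0.31  0.1  -0.66]
```

View pics/wrist1.png

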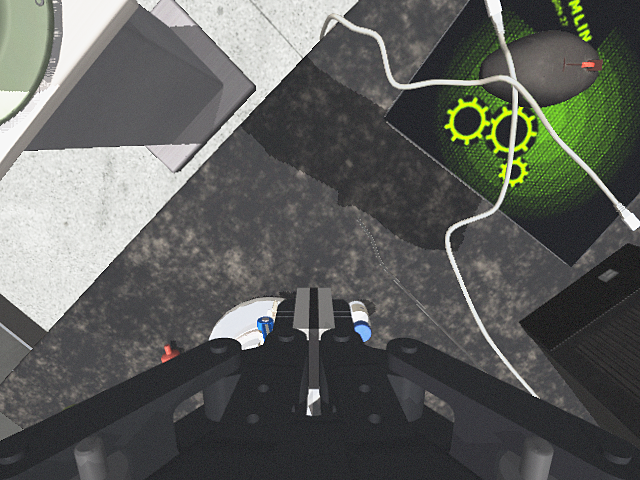

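The wrist view shows the filter at (170,352), the vial cap at (362,330) and the lever at (265,326). All three fit the earlier positions. I'll move above the tower.

```bash
python3 inch.py '[[-0.036,-0.0093,0.005,0,0,0,0],[-0.036,-0.0093,0.005,0,0,0,0],[-0.036,-0.0093,0.01,0,0,0,0],[-0.036,-0.0093,0.01,0,0,0,0],[-0.036,-0.0093,0.01,0,0,0,0],[-0.036,-0.0093,0.01,0,0,0,0],[0,0,0,0,0,0,0],[0,0,0,0,0,0,0]]'
python3 - <<'E'
from h import *
import pickle
def blue(im,box):
    x0,y0,x1,y1=box;h=cv2.cvtColor(im,cv2.COLOR_BGR2HSV)
    m=cv2.inRange(h,(100,130,60),(125,255,255));k=np.zeros_like(m);k[y0:y1,x0:x1]=m[y0:y1,x0:x1]
    y,x=np.nonzero(k);return x.mean(),y.mean(),x.min(),x.max(),y.min(),y.max()
im=cv2.imread("pics/wrist1.png");P=pickle.load(open("w1.pkl","rb"))
b=blue(im,(250,310,277,345));print("wrist lever",np.round(b,1))
c=[blue(cv2.imread("pics/scene.png"),(345,262,372,302))]
c.append(blue(cv2.imread("pics/side.png"),(236,220,250,258)));print(np.round(c,1))
print("centroid",tri([ray("scene",c[0][:2]),ray("side",c[1][:2]),ray("wrist",b[:2],P)]))
print("2view",tri([ray("scene",c[0][:2]),ray("side",c[1][:2])]))
for n in("scene","side"): cv2.imwrite(f"pics/{n}2.png",read_camera(n))
a=cv2.imread("pics/scene2.png")[110:270,270:430];b=cv2.imread("pics/side2.png")[130:290,220:380]
cv2.imwrite("pics/z2.png",cv2.resize(np.hstack([a,b]),None,fx=2.5,fy=2.5,interpolation=2))
E
python3 to.py 0.556 -0.036 0.25
```

```text
t: 2.65
tool_pos: [0.5562, -0.0369, 0.2669]
tool_rot: [-1.174, -2.912, 0.002]
wrist_force: [-0.8, 0.9, 0.0]
grip_width: 0.002
gripper_force: 0.0
wrist lever [264.5 326.  257.  273.  317.  341. ]
[[357.3 283.7 351.  365.  268.  297. ]
 [243.8 238.8 240.  247.  226.  253. ]]
centroid (array([0.49315113, 0.03207973, 0.09218145]), [np.float64(0.0012075484153508873), np.float64(0.0010025074832352974), np.float64(0.002121647517955303)])
2view (array([0.49417995, 0.03162324, 0.09248494]), [np.float64(0.00015354438179843928), np.float64(0.0001535443817984453)])
tool d [-0.0009 -0.0009  0.0179] rows 0.4297013750199457
rot [[-0.722, 0.692, -0.001], [0.692, 0.722, 0.001], [0.001, -0.0, -1.0]] [ 0.556  -0.0348  0.2679] [ 0.24  0.82 -0.59]
```

View pics/z2.png

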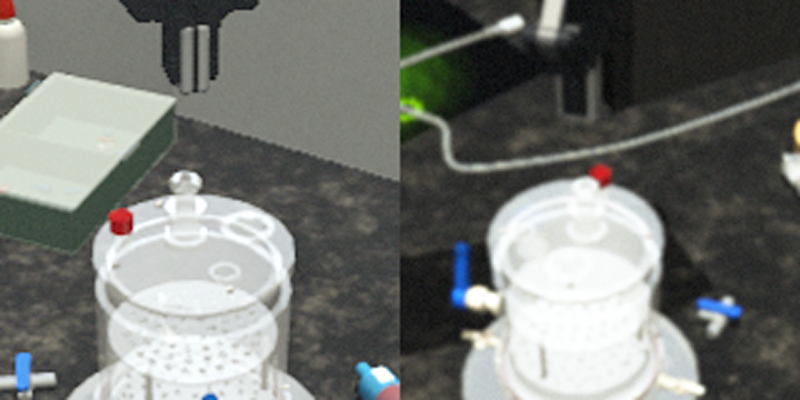

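The closed tips are at (195,90) and (577,115) in the zoom, and the tower top is below them at (186,177) and (588,183). I'll check the alignment.

Run:
```python
from h import *
q=lambda a,b:tri([ray("scene",(270+a[0]/2.5,110+a[1]/2.5)),ray("side",(220+(b[0]-400)/2.5,130+b[1]/2.5))])
print("tips",q((195,91),(578,117)));print("tower",q((186,176),(588,182)))
```

```text
tips (array([ 0.55311563, -0.03792208,  0.24854561]), [np.float64(5.341871518814401e-05), np.float64(5.341871518820056e-05)])
tower (array([ 0.55859394, -0.03781709,  0.19578386]), [np.float64(0.0003184752078934435), np.float64(0.0003184752078933352)])
```

```bash
python3 inch.py '[[-0.0025,0,0.02,0,0,0,0],[0,0,0.02,0,0,0,0],[0,0,0.004,0,0,0,0],[0,0,0,0,0,0,0],[0,0,0,0,0,0,0]]'
python3 inch.py '[[0,0,0.004,0,0,0,0],[0,0,0.004,0,0,0,0],[0,0,0.004,0,0,0,0],[0,0,0.003,0,0,0,0],[0,0,0,0,0,0,0]]'; python3 to.py 0.557 -0.0365 0.2
```

```text
t: 3.17
tool_pos: [0.5583, -0.0372, 0.2251]
tool_rot: [1.173, 2.914, 0.001]
wrist_force: [0.9, -0.1, 1.0]
grip_width: 0.002
gripper_force: 0.0
t: 3.58
tool_pos: [0.5581, -0.038, 0.2088]
tool_rot: [-1.175, -2.913, 0.0]
wrist_force: [-0.0, -0.0, -0.8]
grip_width: 0.001
gripper_force: 0.0
tool d [0.0018 0.0003 0.0088] rows 0.21682082128609245
rot [[-0.72, 0.694, -0.0], [0.694, 0.72, 0.0], [0.0, -0.0, -1.0]] [ 0.5581 -0.038   0.2088] [-0.01 -0.01 -0.78]
```

```bash
python3 inch.py '[[0,0,0.003,0,0,0,0],[0,0,0.003,0,0,0,0],[0,0,0,0,0,0,0]]';python3 inch.py '[[0,0,0.002,0,0,0,0],[0,0,0.002,0,0,0,0],[0,0,0,0,0,0,0]]'
python3 inch.py '[[0,0,0.001,0,0,0,0],[0,0,0.001,0,0,0,0],[0,0,0,0,0,0,0]]'
```

```text
t: 3.83
tool_pos: [0.558, -0.0381, 0.2028]
tool_rot: [-1.175, -2.913, 0.0]
wrist_force: [-1.4, -0.4, 0.6]
grip_width: -0.004
gripper_force: 0.0
t: 4.08
tool_pos: [0.5581, -0.0381, 0.199]
tool_rot: [-1.175, -2.913, 0.0]
wrist_force: [-0.3, 0.4, -0.6]
grip_width: 0.003
gripper_force: 0.0
t: 4.33
tool_pos: [0.5581, -0.0382, 0.1971]
tool_rot: [-1.175, -2.913, 0.0]
wrist_force: [-0.0, 0.0, -0.2]
grip_width: -0.006
gripper_force: 0.0
```

Run:
```python
from h import *
a=read_camera("scene")[150:250,290:410];b=read_camera("side")[160:260,230:350]
cv2.imwrite("pics/z3.png",cv2.resize(np.hstack([a,b]),None,fx=3.3,fy=3.3,interpolation=2))
```

```text
(no output)
```

View pics/z3.png

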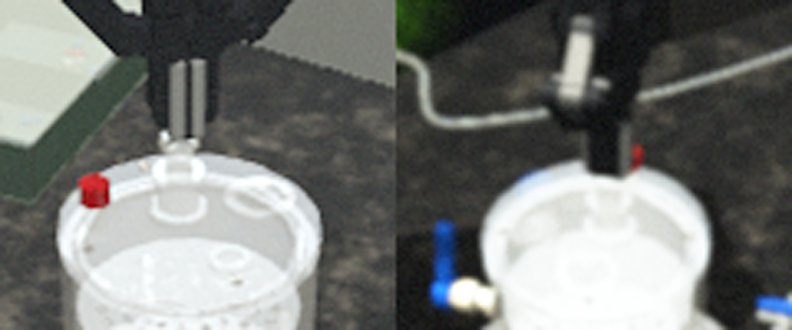

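The red fitting has dropped about 10 px in the scene view (193 to 203), so the lid is going down under the tips, and the tower is still beneath them. I'll press on until I feel the stop.

```bash
for i in 1 2 ; do python3 inch.py '[[0,0,0.001,0,0,0,0],[0,0,0.0005,0,0,0,0]]'|egrep 'pos|force: \['; done; python3 inch.py '[[0,0,0.001,0,0,0,0]]'|egrep 'pos|force: \['
```

```text
tool_pos: [0.5585, -0.0381, 0.1967]
wrist_force: [-5.5, 0.9, 25.3]
tool_pos: [0.5588, -0.0382, 0.1964]
wrist_force: [-12.2, 2.1, 46.1]
tool_pos: [0.5591, -0.0382, 0.1961]
wrist_force: [-18.0, 2.8, 66.6]
```

The stop is reached and it's stiff. I'm backing off at once.

```bash
python3 inch.py '[[0,0,-0.004,0,0,0,0],[0,0,-0.02,0,0,0,0],[0,0,-0.03,0,0,0,0],[0,0,-0.03,0,0,0,0],[0,0,0,0,0,0,0]]'
python3 - <<'E'
from h import *
a=read_camera("scene");b=read_camera("side");cv2.imwrite("pics/scene4.png",a);cv2.imwrite("pics/side4.png",b)
A=a[165:330,265:445];B=b[185:350,225:365]
cv2.imwrite("pics/z4.png",cv2.resize(np.hstack([A,B]),None,fx=2.4,fy=2.4,interpolation=2))
def c(im,box):
    x0,y0,x1,y1=box;m=cv2.inRange(cv2.cvtColor(im,cv2.COLOR_BGR2HSV),(100,130,60),(125,255,255))[y0:y1,x0:x1]
    y,x=np.nonzero(m);return np.array([x.mean()+x0,y.mean()+y0])
def r(im,box):
    x0,y0,x1,y1=box;h=cv2.cvtColor(im,cv2.COLOR_BGR2HSV)[y0:y1,x0:x1];m=((h[...,0]<8)|(h[...,0]>172))&(h[...,1]>150)&(h[...,2]>90)
    y,x=np.nonzero(m);return np.array([x.mean()+x0,y.mean()+y0])
for nm,i,j in(("before",cv2.imread("pics/scene.png"),cv2.imread("pics/side.png")),("after",a,b)):
    print(nm,"lever",tri([ray("scene",c(i,(345,262,372,302))),ray("side",c(j,(236,220,250,258)))])[0],"red",tri([ray("scene",r(i,(305,185,332,225))),ray("side",r(j,(285,190,315,225)))])[0])
E
```

```text
t: 5.27
tool_pos: [0.5599, -0.0385, 0.2823]
tool_rot: [1.174, 2.908, 0.004]
wrist_force: [0.7, -0.1, 0.3]
grip_width: -0.004
gripper_force: 0.0
before lever [0.49417995 0.03162324 0.09248494] red [ 0.58357946 -0.01024036  0.17378493]
after lever [0.4940422  0.03115025 0.09189003] red [ 0.58340124 -0.01024034  0.15824912]
```

View pics/z4.png

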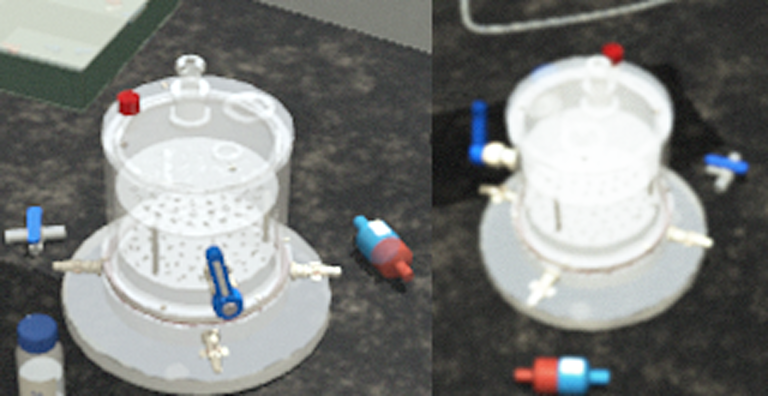

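The lid is down 15.5 mm, and neither the chamber nor the lever moved. Next I tilt the tool so its leading lower corner does the pushing.

```bash
python3 inch.py '[[0,0,0,-0.11,0,0,0],[0,0,0,-0.11,0,0,0],[0,0,0,0,-0.1,0,0],[0,0,0,0,0,0,0]]'; python3 to.py 0.474 0.013 0.22
```

```text
t: 5.7
tool_pos: [0.5563, -0.0406, 0.2763]
tool_rot: [1.128, 2.73, 0.245]
wrist_force: [1.8, 1.6, 1.1]
grip_width: -0.003
gripper_force: 0.0
tool d [ 0.1011 -0.0309  0.0406] rows 2.714984604705409
rot [[-0.697, 0.681, 0.225], [0.71, 0.699, 0.084], [-0.1, 0.219, -0.971]] [ 0.5563 -0.0406  0.2763] [1.83 1.64 1.07]
```

```bash
python3 inch.py '[[0.0255,-0.0077,0.0,0,0,0,0],[0.0255,-0.0077,0.0,0,0,0,0],[0.0255,-0.0077,0.02,0,0,0,0],[0.0245,-0.0077,0.02,0,0,0,0],[0,0,0,0,0,0,0],[0,0,0,0,0,0,0]]'; python3 to.py 0.474 0.013 0.122
```

```text
t: 6.2
tool_pos: [0.4743, 0.0163, 0.2206]
tool_rot: [1.119, 2.742, 0.246]
wrist_force: [0.5, -0.6, -0.1]
grip_width: 0.005
gripper_force: 0.0
tool d [ 0.0072 -0.0237  0.0955] rows 2.3668686426977903
rot [[-0.704, 0.676, 0.218], [0.704, 0.705, 0.088], [-0.094, 0.215, -0.972]] [0.4743 0.0163 0.2206] [ 0.46 -0.58 -0.05]
```

```bash
python3 inch.py '[[0.0024,-0.0079,0.03,0,0,0,0],[0.0024,-0.0079,0.03,0,0,0,0],[0.0012,-0.004,0.018,0,0,0,0],[0.0012,-0.004,0.0175,0,0,0,0],[0,0,0,0,0,0,0],[0,0,0,0,0,0,0]]'; python3 to.py 0.474 0.013 0.122
python3 - <<'E'
from h import *
a=read_camera("scene")[210:310,310:410];b=read_camera("side")[190:290,200:300]
cv2.imwrite("pics/z5.png",cv2.resize(np.hstack([a,b]),None,fx=4,fy=4,interpolation=2))
E
```

```text
t: 6.7
tool_pos: [0.4759, 0.0113, 0.123]
tool_rot: [1.123, 2.737, 0.247]
wrist_force: [0.1, 0.3, 0.3]
grip_width: -0.001
gripper_force: 0.0
tool d [ 0.0026 -0.0003  0.0007] rows 0.0648483507706846
rot [[-0.701, 0.678, 0.221], [0.707, 0.702, 0.087], [-0.096, 0.217, -0.971]] [0.4759 0.0113 0.123 ] [0.07 0.33 0.25]
```

View pics/z5.png

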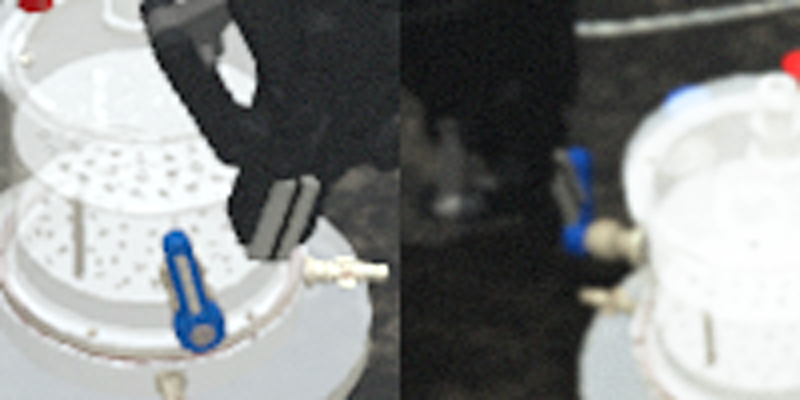

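The closed tips are at (275,255), about 17 px to the right of the lever at (175,235)–(200,330). The side view shows them in line with the lever plane. I'll push along the arc now.

```bash
python3 inch.py '[[0,0.004,0.0009,0,0,0,0],[0,0.004,0.0009,0,0,0,0],[0,0.004,0.0009,0,0,0,0],[0,0.003,0.0008,0,0,0,0],[0,0.003,0.0008,0,0,0,0],[0,0.003,0.001,0,0,0,0]]'; python3 to.py 0.494 0.025 0.1
python3 inch.py '[[0,0.0025,0.001,0,0,0,0],[0.0002,0.0033,0.0027,0,0,0,0],[0.0002,0.0033,0.0027,0,0,0,0],[0.0002,0.0025,0.0035,0,0,0,0],[0.0002,0.0025,0.0035,0,0,0,0],[0,0,0,0,0,0,0]]'; python3 to.py 0.494 0.025 0.075
```

```text
t: 7.3
tool_pos: [0.4911, 0.0273, 0.1228]
tool_rot: [1.121, 2.736, 0.248]
wrist_force: [0.3, -1.1, -0.0]
grip_width: 0.0
gripper_force: 0.5
tool d [-0.0014 -0.0046  0.0226] rows 0.5543802154262796
rot [[-0.702, 0.677, 0.223], [0.706, 0.703, 0.087], [-0.098, 0.218, -0.971]] [0.4911 0.0273 0.1228] [ 0.33 -1.07 -0.02]
t: 7.8
tool_pos: [0.5031, 0.0391, 0.1121]
tool_rot: [1.121, 2.737, 0.247]
wrist_force: [-0.6, -0.1, 0.0]
grip_width: -0.004
gripper_force: 0.0
tool d [ 0.     -0.0241  0.0327] rows 0.975526030970619
rot [[-0.702, 0.677, 0.222], [0.706, 0.703, 0.087], [-0.097, 0.218, -0.971]] [0.5031 0.0391 0.1121] [-0.56 -0.12  0.04]
```

```bash
python3 - <<'E'
from h import *
im=read_camera("scene");m=cv2.inRange(cv2.cvtColor(im,cv2.COLOR_BGR2HSV),(100,130,60),(125,255,255));k=np.zeros_like(m);k[255:320,310:385]=m[255:320,310:385]
y,x=np.nonzero(k);print(x.min(),x.max(),y.min(),y.max(),cv2.fitLine(np.c_[x,y].astype(np.float32),1,0,.01,.01).ravel())
E
python3 inch.py '[[0.0003,0.0016,0.004,0,0,0,0],[0.0003,0.0015,0.0039,0,0,0,0],[0.0001,0.0005,0.0015,0,0,0,0],[0,0,0,0,0,0,0]]'|egrep 'pos|force: \['
python3 inch.py '[[0.0001,0.0002,0.001,0,0,0,0],[0,0,0,0,0,0,0]]'|egrep 'pos|force: \['
```

```text
334 365 280 297 [9.5782375e-01 2.8735641e-01 3.5355112e+02 2.8786533e+02]
tool_pos: [0.5068, 0.0425, 0.1038]
wrist_force: [0.3, -0.6, -0.4]
tool_pos: [0.5071, 0.0427, 0.1032]
wrist_force: [-0.6, -0.1, 0.1]
```

```bash
cat > chk.py <<'E'
from rig import robot, read_camera, camera_params
import sys
s=robot.read_state();print(s["t"],s["tool_pos"].round(4),s["wrist_force"].round(2))
sys.exit(s["wrist_force"][2]>3)
E
R='python3 chk.py'
python3 inch.py '[[0,0,0.0004,0,0,0,0],[0,0,0,0,0,0,0]]' >/dev/null; $R &&
python3 inch.py '[[0,0,0.0004,0,0,0,0],[0,0,0,0,0,0,0]]' >/dev/null && $R &&
python3 inch.py '[[0,0,0.0004,0,0,0,0],[0,0,0,0,0,0,0]]' >/dev/null && $R &&
python3 inch.py '[[0,-0.0001,0.0004,0,0,0,0],[0,0,0,0,0,0,0]]' >/dev/null && $R &&
python3 inch.py '[[0,-0.0001,0.0004,0,0,0,0],[0,0,0,0,0,0,0]]' >/dev/null && $R &&
python3 inch.py '[[0,-0.0001,0.0004,0,0,0,0],[0,0,0,0,0,0,0]]' >/dev/null && $R &&
python3 inch.py '[[0,-0.0001,0.0004,0,0,0,0],[0,0,0,0,0,0,0]]' >/dev/null && $R &&
python3 inch.py '[[0,-0.0001,0.0004,0,0,0,0],[0,0,0,0,0,0,0]]' >/dev/null && $R &&
python3 inch.py '[[0,-0.0001,0.0004,0,0,0,0],[0,0,0,0,0,0,0]]' >/dev/null && $R &&
python3 inch.py '[[0,-0.0001,0.0004,0,0,0,0],[0,0,0,0,0,0,0]]' >/dev/null && $R
```

```text
8.5167 [0.5072 0.0428 0.103 ] [ 0.27  0.64 -0.7 ]False
```

```bash
sed -i 's/sys.exit(\(.*\))$/sys.exit(int(\1))/' chk.py
R='python3 chk.py'
python3 inch.py '[[0,0,0.0004,0,0,0,0],[0,0,0,0,0,0,0]]' >/dev/null && $R &&
python3 inch.py '[[0,0,0.0004,0,0,0,0],[0,0,0,0,0,0,0]]' >/dev/null && $R &&
python3 inch.py '[[0,-0.0001,0.0004,0,0,0,0],[0,0,0,0,0,0,0]]' >/dev/null && $R &&
python3 inch.py '[[0,-0.0001,0.0004,0,0,0,0],[0,0,0,0,0,0,0]]' >/dev/null && $R &&
python3 inch.py '[[0,-0.0001,0.0004,0,0,0,0],[0,0,0,0,0,0,0]]' >/dev/null && $R &&
python3 inch.py '[[0,-0.0001,0.0004,0,0,0,0],[0,0,0,0,0,0,0]]' >/dev/null && $R &&
python3 inch.py '[[0,-0.0001,0.0004,0,0,0,0],[0,0,0,0,0,0,0]]' >/dev/null && $R &&
python3 inch.py '[[0,-0.0001,0.0004,0,0,0,0],[0,0,0,0,0,0,0]]' >/dev/null && $R &&
python3 inch.py '[[0,-0.0001,0.0004,0,0,0,0],[0,0,0,0,0,0,0]]' >/dev/null && $R &&
python3 inch.py '[[0,-0.0001,0.0004,0,0,0,0],[0,0,0,0,0,0,0]]' >/dev/null && $R
```

```text
8.6833 [0.5073 0.0428 0.1026] [0.72 0.29 0.09]
8.85 [0.5075 0.0429 0.1022] [-0.35  1.09  0.77]
9.0167 [0.5075 0.0428 0.1018] [-0.23  0.57  1.6 ]
9.1833 [0.5075 0.0428 0.1013] [ 0.87 -0.03  0.69]
9.35 [0.5075 0.0427 0.1009] [-0.26  0.61  1.11]
9.5167 [0.5075 0.0427 0.1005] [ 1.14 -0.12  0.91]
9.6833 [0.5075 0.0427 0.1001] [-0.24  0.69  1.83]
9.85 [0.5075 0.0426 0.0997] [-0.03 -0.21  1.86]
10.0167 [0.5075 0.0426 0.0993] [0.4  1.34 1.03]
10.1833 [0.5076 0.0425 0.0988] [1.11 0.39 1.37]
```

Corner height is about 9 mm above the axis, and the readings show only friction. I'll continue the same way.

```bash
R='python3 chk.py'
python3 inch.py '[[0,-0.0001,0.0004,0,0,0,0],[0,0,0,0,0,0,0]]' >/dev/null && $R &&
python3 inch.py '[[0,-0.0001,0.0004,0,0,0,0],[0,0,0,0,0,0,0]]' >/dev/null && $R &&
python3 inch.py '[[0,-0.0001,0.0004,0,0,0,0],[0,0,0,0,0,0,0]]' >/dev/null && $R &&
python3 inch.py '[[0,-0.0001,0.0004,0,0,0,0],[0,0,0,0,0,0,0]]' >/dev/null && $R &&
python3 inch.py '[[0,-0.0001,0.0004,0,0,0,0],[0,0,0,0,0,0,0]]' >/dev/null && $R &&
python3 inch.py '[[0,-0.0001,0.0004,0,0,0,0],[0,0,0,0,0,0,0]]' >/dev/null && $R &&
python3 inch.py '[[0,-0.0001,0.0004,0,0,0,0],[0,0,0,0,0,0,0]]' >/dev/null && $R &&
python3 inch.py '[[0,-0.0001,0.0004,0,0,0,0],[0,0,0,0,0,0,0]]' >/dev/null && $R &&
python3 inch.py '[[0,-0.0001,0.0004,0,0,0,0],[0,0,0,0,0,0,0]]' >/dev/null && $R &&
python3 inch.py '[[0,-0.0001,0.0004,0,0,0,0],[0,0,0,0,0,0,0]]' >/dev/null && $R &&
python3 inch.py '[[0,-0.0001,0.0004,0,0,0,0],[0,0,0,0,0,0,0]]' >/dev/null && $R &&
python3 inch.py '[[0,-0.0001,0.0004,0,0,0,0],[0,0,0,0,0,0,0]]' >/dev/null && $R
```

```text
10.35 [0.5076 0.0425 0.0984] [0.06 0.75 0.7 ]
10.5167 [0.5076 0.0425 0.098 ] [0.52 1.28 1.19]
10.6833 [0.5077 0.0425 0.0977] [-0.14  1.43  4.15]
```

```bash
python3 inch.py '[[0,0,0,0,0,0,0]]' >/dev/null; python3 chk.py; python3 inch.py '[[0,0,0.0002,0,0,0,0],[0,0,0,0,0,0,0]]' >/dev/null ; python3 chk.py
```

```text
10.7667 [0.5077 0.0425 0.0978] [-0.08  1.03  4.14]
10.9333 [0.5078 0.0425 0.0976] [-1.08  1.79  6.59]
```

```bash
python3 inch.py '[[0.0001,0,0.0001,0,0,0,0],[0,0,0,0,0,0,0]]' >/dev/null; python3 chk.py; python3 inch.py '[[0,0,0,0,0,0,0]]' >/dev/null ; python3 chk.py;  python3 inch.py '[[0,0,0,0,0,0,0]]' >/dev/null ; python3 chk.py
```

```text
11.1 [0.5078 0.0426 0.0975] [-0.42  1.24  7.57]
11.1833 [0.5078 0.0425 0.0975] [-0.25  1.47  6.79]
11.2667 [0.5078 0.0426 0.0975] [-0.83  0.57  6.88]
```

```bash
python3 inch.py '[[0,0,0.00006,0,0,0,0],[0,0,0,0,0,0,0],[0,0,0,0,0,0,0]]' >/dev/null; python3 chk.py; python3 inch.py '[[0,0,0,0,0,0,0],[0,0,0,0,0,0,0],[0,0,0,0,0,0,0]]' >/dev/null ; python3 chk.py;  python3 inch.py '[[0,0,0,0,0,0,0],[0,0,0,0,0,0,0],[0,0,0,0,0,0,0]]' >/dev/null ; python3 chk.py; python3 inch.py '[[0,0,0,0,0,0,0],[0,0,0,0,0,0,0],[0,0,0,0,0,0,0]]' >/dev/null ; python3 chk.py
python3 - <<'E'
from h import *
im=read_camera("scene");b=read_camera("side");cv2.imwrite("pics/scene6.png",im)
m=cv2.inRange(cv2.cvtColor(im,cv2.COLOR_BGR2HSV),(100,130,60),(125,255,255));k=np.zeros_like(m);k[255:330,310:385]=m[255:330,310:385]
y,x=np.nonzero(k);print(x.min(),x.max(),y.min(),y.max(),cv2.fitLine(np.c_[x,y].astype(np.float32),1,0,.01,.01).ravel())
cv2.imwrite("pics/z6.png",cv2.resize(np.hstack([im[230:330,295:415],b[190:290,220:320]]),None,fx=3.6,fy=3.6,interpolation=2))
E
```

```text
11.5167 [0.5078 0.0426 0.0975] [-1.63  1.5   7.43]
11.7667 [0.5078 0.0426 0.0975] [-1.4   1.24  6.92]
12.0167 [0.5078 0.0426 0.0975] [-0.56  0.88  7.74]
12.2667 [0.5078 0.0426 0.0975] [-1.51  1.6   9.03]
330 365 285 298 [ 9.8920286e-01 -1.4655256e-01  3.3898062e+02  2.9270657e+02]
```

View pics/z6.png

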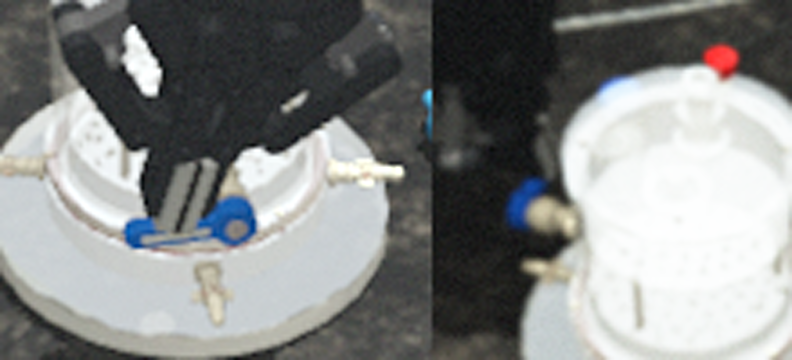

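The lever now lies about level, from its hub at (238,230) to its tip at (133,237), with the tips resting mid-bar and clear of the hub. I'll check its angle and hold slightly firmer.

```bash
python3 - <<'E'
from h import *
n=np.array([-.722,.692,0]);t=np.array([.692,.722,0]);A=np.array([.494,.025,.075])+.004*n
def pt(p):
    o,d=ray("scene",(295+p[0]/3.6,230+p[1]/3.6));x=o+d*(n@(A-o))/(n@d);return np.array([t@(x-A),x[2]-.075])
h,e=pt((238,230)),pt((130,238));print(h,e,np.degrees(np.arctan2(*(e-h)[::-1])))
E
python3 inch.py '[[0,0,0.00005,0,0,0,0],[0,0,0,0,0,0,0],[0,0,0,0,0,0,0]]' >/dev/null; python3 chk.py; python3 inch.py '[[0,0,0,0,0,0,0],[0,0,0,0,0,0,0],[0,0,0,0,0,0,0]]' >/dev/null ; python3 chk.py;  python3 inch.py '[[0,0,0,0,0,0,0],[0,0,0,0,0,0,0],[0,0,0,0,0,0,0]]' >/dev/null ; python3 chk.py; python3 inch.py '[[0,0,0,0,0,0,0],[0,0,0,0,0,0,0]]' >/dev/null ; python3 chk.py
```

```text
[-0.00066488 -0.00212787] [0.040732   0.00272339] 6.683951194668406
12.6167 [0.5078 0.0426 0.0975] [-0.43  0.33  8.14]
12.8667 [0.5078 0.0426 0.0975] [-2.14  0.9   7.51]
13.1167 [0.5078 0.0426 0.0974] [-1.05  0.58  8.88]
13.2833 [0.5078 0.0426 0.0975] [-1.22  1.06  7.93]
```

The lever reads about 6.7° above level, inside the stop's range, and it held about 8 N. I'll retreat straight up.

```bash
python3 inch.py '[[-0.0002,0.0004,-0.002,0,0,0,0],[-0.001,0.0022,-0.01,0,0,0,0],[-0.003,0.0066,-0.03,0,0,0,0],[-0.003,0.0066,-0.03,0,0,0,0],[-0.003,0.0066,-0.03,0,0,0,0],[-0.003,0.0066,-0.03,0,0,0,0],[0,0,0,0,0,0,0],[0,0,0,0,0,0,0]]'
python3 - <<'E'
from h import *
a=read_camera("scene");b=read_camera("side")
cv2.imwrite("pics/z7.png",cv2.resize(np.hstack([a[165:345,255:445],b[185:365,225:365]]),None,fx=2.4,fy=2.4,interpolation=2))
E
```

```text
t: 13.95
tool_pos: [0.5076, 0.0425, 0.2344]
tool_rot: [1.12, 2.734, 0.25]
wrist_force: [-0.6, 0.3, -0.9]
grip_width: 0.001
gripper_force: 0.0
```

View pics/z7.png

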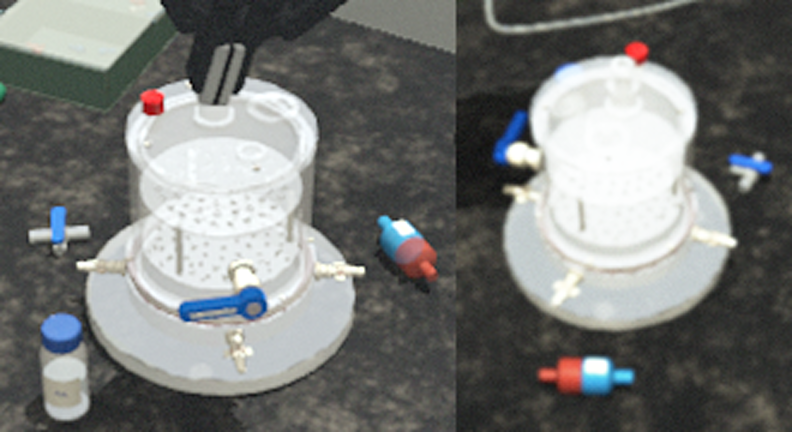

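The lever rests level from (185,308) to (255,303), the lid is down, the chamber and bystanders are in place, and the robot is clear.

```bash
python3 -c "
from rig import robot, read_camera, camera_params
print(robot.job_done())"
```

```text
the job is handed in; nothing more can be done
None
```

The job is handed in: the lid went fully down first (the press briefly peaked at about 67 N on the lid's stop), then the lever was turned to its end stop, about 7° above level, and held there at about 8 N for over half a second, with the chamber and bystanders where they were in the final pictures.

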